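Wedge the rocking cheese stand

ROBOT

A 7-joint arm with a two-finger parallel gripper is mounted at the origin on the work surface. World frame = base frame: x ahead of the robot, y to its left, z up, the work surface at z = 0. Lengths are in m, angles in rad, forces in N, time in s.
With the tool pointing down it reaches from about 0.35 to 0.9 m from the base axis. Payload 8.1 kg.
Tool frame: the origin (TCP) lies on the centre line of the jaws, within the pads' length; the fingertips stand 19 mm ahead of it and the grasp point (between the pads) is the TCP (arm.tip_reach is the distance from the TCP to the fingertips, in m); z points along the fingers, y is the line along which they close (so a half turn about z gives the same grasp; the last joint's range is limited). The gripper opens to 92 mm and grips with 3 to 60 N. Pads are 19 mm wide; open, the fingers measure 130 mm over their backs; the gripper's body (75 mm by 190 mm) begins 47 mm behind the grasp point.
Start: joints at [1.139, 0.434, 0.025, 1.573, -0.012, 1.134, -0.075], TCP at [0.202, -0.592, 0.246] pointing down, gripper open.
Joint ranges: [-2.62, 2.62], [-0.44, 2.09], [-1.27, 1.32], [0.08, 2.57], [-1.32, 4.46], [0.12, 2], [-2.74, 2.74]. Speed limits (rad/s): [2.22, 2.22, 3.01, 3.01, 3.14, 3.14, 3.14].

INTERFACE

Orientations are given as a rotation vector (axis times angle).
In Python, from cell import arm gives the robot as it stands.
- The arm moves only by the tool arm_command, never from a script. Its argument "targets" is a list that holds one entry, the list of rows, each a list of 6 numbers: the shift along the tool's x, y, z in m, then the turn, a rotation vector about the tool's x, y, z in rad. A call has 1 to 10 rows; each row shifts and turns the commanded pose from where the row before left it, along the tool's axes as they then stand; what a row does not reach is not made up. A row lasts 1/8 s, in which the tool goes at most 62.5 mm and 10.7 degrees, less where a joint would pass 70% of its speed; a pose out of reach is approached as far as the arm can. A call with a gripper value outside its range is refused whole. "jaw" is the finger opening in m, from 0 to 0.0918, set as the call begins (left out, the last holds). The fingers move at their own pace and stop on an object; "newtons" is the grip in N (left out, the last holds). Time passes only in rows, so rows that do not move let the fingers close. It gives the time, the measured TCP pose, the force, the opening and the grip force at its end, in the units of the state.
- arm.observe(): the state, without advancing time (a new reading comes with each control period).
- arm.get_image(name): name is "scene" or "side" or "wrist"; returns a dict with "pixels" (400x640x3 uint8, red, green, blue), "z_map" (400x640 float32, m along the optical axis (not along the pixel's ray), 0 where there is no reading), "fx", "fy", "cx", "cy" (pixels), "xyz" and "rotation" of the camera in the world; the wrist camera has in their place "T_tool_cam" (4x4, takes a point from camera to tool coordinates, whose origin is the TCP and whose axes are the flange's). Camera axes: x right, y down, z forward; pixel columns grow to the right and rows downward; lengths in m; the calibration is good to about 2 mm. A picture is of the moment at which its call begins: read the wrist's pose just before it.
- arm.sign_off(): hands the job in; it is judged then, once.
The state is a dict: "clock": time; "joints": joint angles; "dq": joint speeds; "joint_efforts": joint torques, N m; "position": TCP position; "ee_rot": TCP orientation; "force": force on the tool from outside, world axes, zero at the start; "ft_torque": the same for the moment, N m; "width": opening from 0.0 (shut) to 1.0 (fully open); "gripper_force": force on a finger pad.
Only numpy, scipy, OpenCV 4.12 (cv2) and the standard library are available. Lean on these libraries where they do the work, as an engineer would, in place of code of your own. Each camera call takes 0.05 s, during which the arm holds its last target. There are 200 camera calls.

TASK

The wooden cheese stand rocks because the foot at its far left corner is too short: push the loose wooden wedge along the table, thin end first, under that foot until the stand no longer rocks, but not so far that it jacks the stand up out of level. Then press down firmly with the fingertips on the corner of the deck above that foot, and finish while still pressing there, with the stand level and firm on the wedge. Only push and press: do not pick up the wedge or the stand, leave the stand where it is and do not disturb the other things.

Things in the scene. Friction and masses are not known exactly. Their poses are not given: they have to be found in the camera images.
- stand: low wooden stand: deck 200 x 200 x 18 mm, top 48 mm above the table, four feet (26 mm square, with 14 mm square rubber pads 10 mm high) centred 20 mm in from the edges. A wheel of cheese (126 mm across, 50 high) is fast on the deck, centred 15 mm off middle along -x and -y. About 1.5 kg. Origin: on the table under the deck's middle, x and y along its sides, z up. It rests level on three feet; the fourth, at +x +y, is short
- short_foot (a point): point at table height straight below the stand's short foot (+x +y corner, far left seen from the robot). The foot hangs 7 to 13 mm above the table, differing from start to start; pressing this corner with 2 to 5 N tips it down. When the wedge fills the gap, pushing it further meets a clear rise of a few newtons, then jacks the stand up
- loose_corner (a point): point on the deck's top face straight above the short foot, 20 mm in from both edges of the deck, 48 mm above the table when the stand is level
- wedge: loose plain wooden wedge lying flat on the table to the left of the stand, 120 mm long (x), 60 mm wide (y); 3 mm high at its thin end (+x), rising evenly to 23 mm at its thick end (-x). Origin: centre of its underside. Its thin end roughly faces the short foot. About 0.12 kg; sliding it on the table takes about 1 N
- wedge_thick_end (a point): centre of the flat upright face (60 mm wide, 23 mm high) of the wedge's thick end, 11.5 mm above the table; the wedge's +x points from here to the thin end
- wedge_thin_end (a point): middle of the wedge's thin end, 3 mm high
- cheese_slice: bystander: yellow wedge-shaped piece of cheese, 70 mm long, 44 mm wide, 40 mm high, left of the stand's near half; origin under its middle
- small_cheese: bystander: small round pale cheese, 50 mm across, 30 mm high, beyond the stand; origin under its middle
- cut_cheese: bystander: round yellow cheese, 110 mm across, 60 mm high, far side of the table; origin under its middle
- jar: bystander: glass jar with a steel lid, 70 mm across, 100 mm high, right of the stand; origin under its middle
- bowl: bystander: white bowl, 90 mm across, 40 mm high; origin under its middle
- cup: bystander: steel cup, 64 mm across, 70 mm high; origin under its middle
- spreader: bystander: flat spreader with a black handle, 200 mm long, lying at the far side; origin under its middle
Things that resemble listed ones, but are neither listed nor needed, are in the scene too. What is meant by the wedge is not red, and is the smaller of those in its own colour.

How it is judged:
By the outcome, as a careful person would: the job done as asked, in the order asked, and still so for the second after the job is handed in, while the arm keeps its last pose, push and grip.
It also fails if it takes over 45 s, if anything falls off the work surface, if the arm or the gripper's body presses on something with over 40 N, if the wrist force passes 120 N, or if a joint passes its speed limit or range.

## Working session

There is one attempt and no reset: what is moved stays moved. The work goes in short steps, Python scripts to look and compute and a tool call to move; the robot and the scene stay as the last step left them, time stands still between calls to the robot, and variables do not carry over. Pictures are saved under pics/ and viewed, at most 10 in all, crops included, and the job is handed in when it is done.

Besides the shell and the picture viewer there is one more tool, called after "Request:" as a command line: name --argument value ..., lists and objects as JSON in quotes. arm_command: Moves the arm, as the interface text tells. Its arguments: {"type":"object","properties":{"targets":{"type":"array","items":{"type":"array","items":{"type":"array","items":{"type":"number"}}}},"jaw":{"type":"number"},"newtons":{"type":"number"}},"required":["targets"]}

```bash
mkdir -p pics; ls; python3 - <<'E'
from cell import arm
import cv2,numpy as np
s=arm.observe();print(s)
for n in("scene","side"):
    d=arm.get_image(n);cv2.imwrite(f"pics/{n}0.png",d["pixels"][...,::-1]);np.savez(f"{n}0.npz",**d);print(n,d["xyz"],d["rotation"],d["fx"])
E
```

```text
pics
{'clock': 0.0, 'joints': array([ 1.13939107,  0.43520675,  0.02497294,  1.57410846, -0.01159812,
        1.13402172, -0.07510699]), 'dq': array([ 0.00050446,  0.00010558, -0.00113089, -0.00050558, -0.00079535,
        0.00047475,  0.0010713 ]), 'joint_efforts': array([-2.42696042e-04, -6.67845154e+01,  9.85038690e-01, -3.14462793e+01,
       -6.04960928e-02,  4.31416591e-02,  1.31111642e-04]), 'position': array([ 0.20160645, -0.59106606,  0.24495066]), 'ee_rot': array([-3.09772548e+00, -5.13791530e-01,  6.35508123e-04]), 'force': array([-0.5778732 ,  0.07228792, -0.0389789 ]), 'ft_torque': array([ 0.03046453,  0.01832335, -0.00445786]), 'gripper_force': 0.0, 'width': 1.000202512443645}
scene [1.01752372 0.6728022  0.87156673] [-0.82573413 -2.56034783  1.11964035] 395.5903966908965
side [0.40648666 0.72569088 0.63783467] [-0.26612369  2.72941793 -1.39646416] 385.16534631710084
```

View pics/scene0.png

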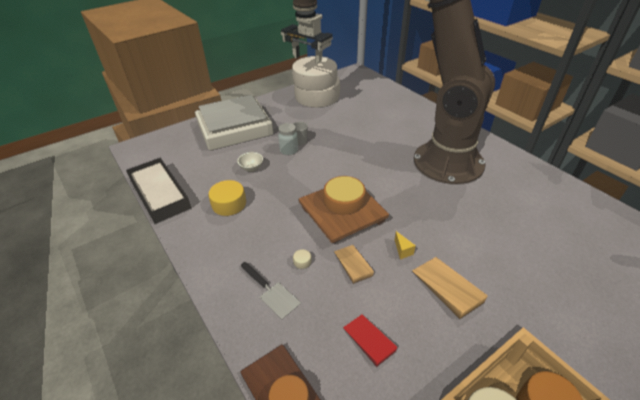

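View pics/side0.png

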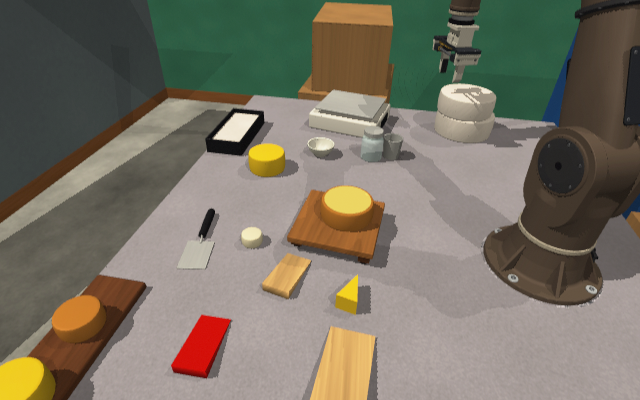

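Scene view candidates for the wedge are the small tan block at (354,263), the large tan one at (450,286) and the red one at (370,340). The small tan block fits: it is not red and is the smaller of its colour. The stand is at (344,205), and its short corner is the one near the wedge. I'll confirm in a crop and measure.

```bash
cat > h.py <<'E'
import cv2,numpy as np
from scipy.spatial.transform import Rotation as R
def cam(d):
    r=np.asarray(d["rotation"]); return np.asarray(d["xyz"]),(R.from_rotvec(r).as_matrix() if r.shape==(3,) else r)
def cloud(d):
    z=np.asarray(d["z_map"]);v,u=np.mgrid[:z.shape[0],:z.shape[1]]
    o,M=cam(d);return o+np.stack([(u-d["cx"])/d["fx"]*z,(v-d["cy"])/d["fy"]*z,z],-1)@M.T
def ray(d,u,v,h):
    o,M=cam(d);r=M@np.array([(u-d["cx"])/d["fx"],(v-d["cy"])/d["fy"],1.]);return o+r*(h-o[2])/r[2]
E
python3 - <<'E'
from h import *
out=[]
for n,(a,b,c,e) in {"scene":(280,420,160,290),"side":(250,400,180,310)}.items():
    d=dict(np.load(n+"0.npz"));P=cloud(d);I=d["pixels"]
    hsv=cv2.cvtColor(I,cv2.COLOR_RGB2HSV)
    out.append(cv2.resize(I[c:e,a:b][...,::-1],(700 if 0 else 390,360),interpolation=cv2.INTER_CUBIC))
    m=((hsv[...,1]>70)&(hsv[...,0]<28)).astype(np.uint8)
    m[:, :a]=0;m[:,b:]=0;m[:c]=0;m[e:]=0
    k,l,st,ce=cv2.connectedComponentsWithStats(m)
    for i in range(1,k):
        if st[i,4]<60: continue
        q=P[l==i];print(n,st[i],ce[i].round(),"mean",q.mean(0).round(3),"min",q.min(0).round(3),"max",q.max(0).round(3))
        for lo,hi in ((.002,.03),(.04,.053)):
            s=q[(q[:,2]>lo)&(q[:,2]<hi)]
            if len(s)>100:
                r=cv2.minAreaRect((s[:,:2]*1000).astype(np.float32));print("  z",lo,len(s),r,cv2.boxPoints(r).round().tolist())
                A=np.c_[s[:,:2],np.ones(len(s))];print("  plane",np.linalg.lstsq(A,s[:,2],rcond=None)[0].round(3))
cv2.imwrite("pics/crop0.png",np.hstack(out))
E
```

```text
scene [ 299  176   90   67 3518] [343. 208.] mean [0.493 0.018 0.067] min [ 0.322 -0.179 -0.005] max [1.018 0.673 0.872]
  z 0.04 1989 ((477.2843933105469, -3.5618972778320312), (203.1158905029297, 202.24545288085938), 84.49016571044922) [[367.0, -95.0], [568.0, -114.0], [588.0, 88.0], [386.0, 107.0]]
  plane [-0.003 -0.004  0.049]
scene [394 231  22  28 376] [404. 246.] mean [0.428 0.211 0.032] min [ 0.376  0.139 -0.007] max [1.018 0.673 0.872]
  z 0.002 143 ((413.31207275390625, 203.98187255859375), (73.44540405273438, 45.683448791503906), 59.73859405517578) [[375.0, 184.0], [415.0, 161.0], [452.0, 224.0], [412.0, 247.0]]
  plane [ 0.032 -0.022  0.008]
scene [334 245  40  38 826] [354. 263.] mean [0.569 0.167 0.016] min [ 0.52   0.09  -0.005] max [1.018 0.673 0.872]
  z 0.002 785 ((562.841796875, 159.11781311035156), (122.62952423095703, 66.96524810791016), 78.41303253173828) [[518.0, 106.0], [583.0, 92.0], [608.0, 212.0], [542.0, 226.0]]
  plane [ 0.017  0.132 -0.018]
scene [412 266   8  13  60] [417. 272.] mean [0.454 0.288 0.019] min [ 0.423  0.269 -0.002] max [1.018 0.673 0.872
[... 501 characters left out ...]
98828), (122.20929718017578, 61.43116760253906), 77.62872314453125) [[520.0, 105.0], [580.0, 92.0], [606.0, 211.0], [546.0, 224.0]]
  plane [ 0.046  0.104 -0.031]
side [335 274  23  36 577] [348. 296.] mean [0.425 0.216 0.032] min [ 0.405  0.142 -0.002] max [0.451 0.726 0.638]
  z 0.002 175 ((426.9055480957031, 227.51522827148438), (5.243209362030029, 43.44843292236328), 79.68354797363281) [[405.0, 229.0], [448.0, 221.0], [449.0, 226.0], [406.0, 234.0]]
  plane [-0.214 -0.245  0.164]
  z 0.04 104 ((415.46185302734375, 203.13165283203125), (60.59782409667969, 36.83386993408203), 62.094905853271484) [[385.0, 185.0], [418.0, 168.0], [446.0, 221.0], [413.0, 239.0]]
  plane [ 0.002 -0.     0.04 ]
```

View pics/crop0.png

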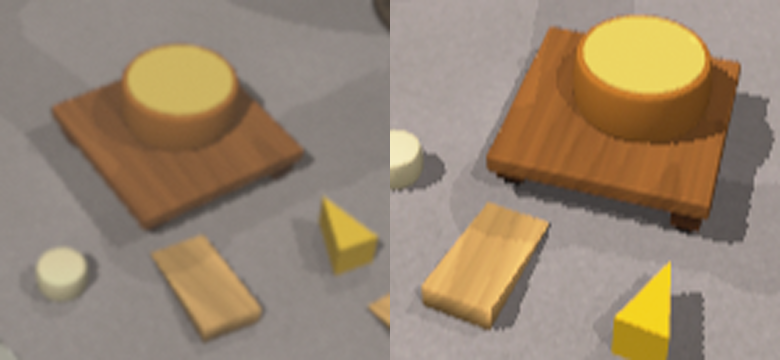

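The small tan block is confirmed as the wedge: thin end toward the stand's front-left corner, thick end away. Its thick end is at about (0.576, 0.218) and its thin end at (0.550, 0.098). The short foot is at about (0.563, 0.068), so the wedge needs a turn of about 7° while I push. Next I move over the stand to behind the thick end.

Request:
arm_command --targets '[[[0.04, -0.042, 0, 0, 0, 0], [0.04, -0.042, 0, 0, 0, 0], [0.04, -0.042, 0, 0, 0, 0], [0.04, -0.042, 0, 0, 0, 0], [0.04, -0.042, 0, 0, 0, 0], [0.04, -0.042, 0, 0, 0, 0], [0.04, -0.042, 0, 0, 0, 0], [0.04, -0.042, 0, 0, 0, 0], [0.04, -0.042, 0, 0, 0, 0], [0.04, -0.042, 0, 0, 0, 0]]]' --jaw 0.02

```text
clock: 1.35
position: [0.4451, -0.0632, 0.2457]
ee_rot: [3.099, 0.513, 0.0]
force: [1.6, -1.1, 0.8]
width: 0.221
gripper_force: 0.0
```

Request:
arm_command --targets '[[[0.04, -0.042, 0, 0, 0, 0], [0.04, -0.042, 0, 0, 0, 0], [0.04, -0.042, 0, 0, 0, 0], [0.04, -0.042, 0, 0, 0, 0], [0.04, -0.042, 0, 0, 0, 0], [0.04, -0.042, 0, 0, 0, 0], [0, 0, 0, 0, 0, 0], [0, 0, 0, 0, 0, 0]]]'

```text
clock: 2.35
position: [0.5903, 0.2507, 0.2449]
ee_rot: [3.098, 0.514, -0.002]
force: [0.2, -0.2, -0.2]
width: 0.219
gripper_force: 0.0
```

Request:
arm_command --targets '[[[0, 0, 0, 0, 0, -0.171], [0, 0, 0, 0, 0, -0.171], [0, 0, 0, 0, 0, -0.171], [0, 0, 0, 0, 0, -0.171], [0, 0, 0, 0, 0, -0.171], [0, 0, 0, 0, 0, -0.171], [0, 0, 0, 0, 0, 0], [0, 0, 0, 0, 0, 0]]]'

```text
clock: 3.35
position: [0.5907, 0.25, 0.2458]
ee_rot: [2.453, 1.962, -0.0]
force: [-0.2, -0.4, 0.3]
width: 0.216
gripper_force: 0.0
```

Request:
arm_command --targets '[[[0, -0.0075, 0.04, 0, 0, 0], [0, 0, 0.05, 0, 0, 0], [0, 0, 0.05, 0, 0, 0], [0, 0, 0.04, 0, 0, 0], [0, 0, 0.025, 0, 0, 0], [0, 0, 0.013, 0, 0, 0], [0, 0, 0, 0, 0, 0]]]'

```text
clock: 4.22
position: [0.5831, 0.2524, 0.0274]
ee_rot: [2.449, 1.967, -0.001]
force: [-0.6, 0.2, 0.2]
width: 0.214
gripper_force: 0.0
```

```bash
cat > look.py <<'E'
import sys
from h import *
from cell import arm
n=sys.argv[1];a,b,c,e=map(int,sys.argv[2:6])
s=arm.observe();print(s["clock"],s["position"].round(4),s["ee_rot"].round(3),s["force"].round(2))
for cn in ("side","scene"):
    d=arm.get_image(cn);np.savez(f"{n}_{cn}.npz",**d);P=cloud(d);I=d["pixels"];hsv=cv2.cvtColor(I,cv2.COLOR_RGB2HSV)
    if cn=="side":cv2.imwrite(f"pics/{n}.png",cv2.resize(I[c:e,a:b][...,::-1],None,fx=4,fy=4,interpolation=cv2.INTER_CUBIC))
    m=(hsv[...,1]>70)&(hsv[...,0]<28)
    for nm,s in(("wedge",m&(P[...,2]>.002)&(P[...,2]<.028)&(abs(P[...,0]-.565)<.06)&(P[...,1]>.0)&(P[...,1]<.235)),("deck",m&(P[...,2]>.04)&(P[...,2]<.056)&(abs(P[...,0]-.48)<.13)&(P[...,1]<.12)&(P[...,1]>-.13))):
        q=P[s]
        if len(q)<50: continue
        r=cv2.minAreaRect((q[:,:2]*1000).astype(np.float32));p=np.linalg.lstsq(np.c_[q[:,:2]-[.476,-.004],np.ones(len(q))],q[:,2],rcond=None)[0]
        print(cn,nm,len(q),cv2.boxPoints(r).round().tolist(),"plane",p.round(4))
E
python3 look.py a 240 410 170 310
```

```text
4.225 [0.5831 0.2524 0.0274] [ 2.449e+00  1.967e+00 -1.000e-03] [-0.59  0.18  0.16]
side wedge 207 [[507.0, 63.0], [563.0, 49.0], [603.0, 209.0], [546.0, 223.0]] plane [ 0.1435  0.0342 -0.0069]
side deck 2816 [[366.0, -95.0], [565.0, -113.0], [583.0, 88.0], [384.0, 106.0]] plane [-0.0001 -0.006   0.0475]
scene wedge 337 [[517.0, 93.0], [580.0, 80.0], [607.0, 210.0], [544.0, 223.0]] plane [ 0.0431  0.1432 -0.0146]
scene deck 1422 [[440.0, -104.0], [572.0, -113.0], [586.0, 89.0], [454.0, 98.0]] plane [-0.0143 -0.0015  0.0484]
```

View pics/a.png

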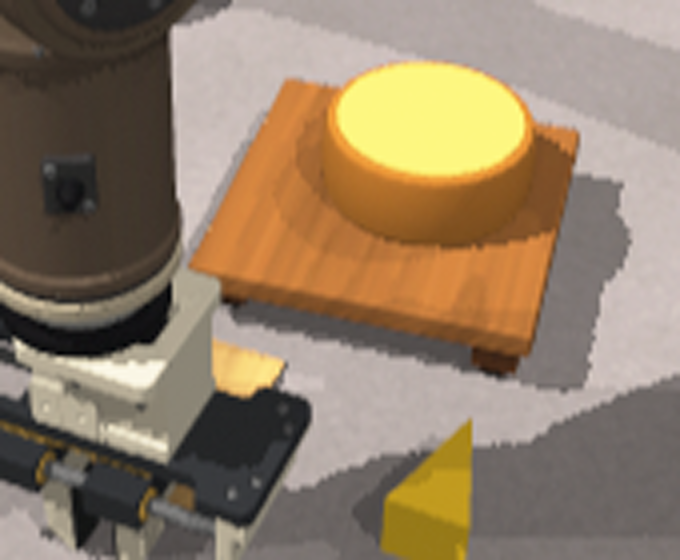

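Arm hides the wedge partly; short foot at crop (232,300), wedge's thin end at (250,365), all undisturbed. Approach and push with a gradual turn.

Request:
arm_command --targets '[[[-0.006, 0, 0, 0, 0, 0], [-0.006, 0, 0, 0, 0, 0], [-0.006, 0, 0, 0, 0, 0], [-0.003, 0, 0, 0, 0, 0], [-0.003, 0, 0, 0, 0, 0], [-0.003, 0, 0, 0, 0, 0]]]'

```text
clock: 5.08
position: [0.5775, 0.2263, 0.0277]
ee_rot: [-2.448, -1.969, -0.0]
force: [-0.3, 0.8, 0.1]
width: 0.217
gripper_force: 0.3
```

Request:
arm_command --targets '[[[-0.004, 0, 0, 0, 0, -0.02], [-0.004, 0, 0, 0, 0, -0.02], [-0.004, 0, 0, 0, 0, -0.02], [-0.004, 0, 0, 0, 0, -0.02], [-0.004, 0, 0, 0, 0, -0.02], [-0.004, 0, 0, 0, 0, -0.02], [0, 0, 0, 0, 0, 0]]]'

```text
clock: 5.95
position: [0.5735, 0.202, 0.0276]
ee_rot: [2.326, 2.112, -0.001]
force: [0.4, 0.5, 0.1]
width: 0.213
gripper_force: 0.0
```

```bash
sed -i 's/if cn=="side":cv2.imwrite(f"pics\/{n}.png"/if cn=="scene":cv2.imwrite(f"pics\/{n}.png"/' look.py; python3 look.py b 270 420 160 300
```

```text
5.95 [0.5735 0.202  0.0276] [ 2.326e+00  2.112e+00 -1.000e-03] [0.37 0.53 0.13]
side wedge 127 [[530.0, 62.0], [589.0, 56.0], [602.0, 189.0], [543.0, 195.0]] plane [ 0.0564 -0.0049  0.0091]
side deck 2541 [[366.0, -96.0], [565.0, -113.0], [582.0, 88.0], [384.0, 105.0]] plane [ 0.0001 -0.0057  0.0475]
scene wedge 156 [[533.0, 75.0], [593.0, 69.0], [604.0, 187.0], [545.0, 193.0]] plane [ 0.0155  0.0845 -0.0028]
scene deck 1211 [[374.0, -99.0], [570.0, -114.0], [586.0, 90.0], [389.0, 105.0]] plane [-0.0086 -0.001   0.048 ]
```

View pics/b.png

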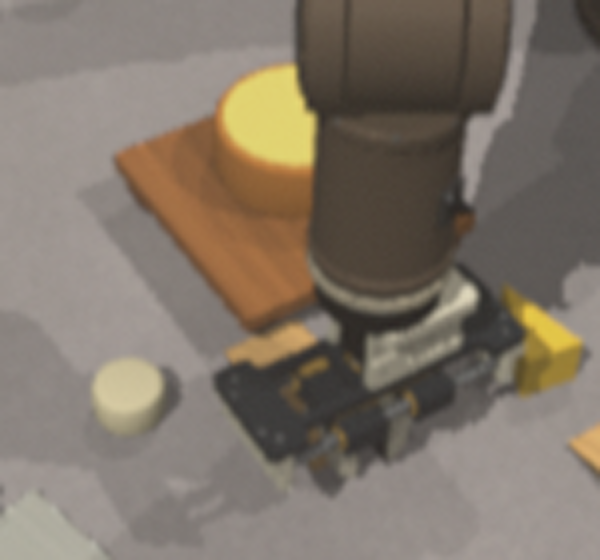

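The view shows the wedge's thin end (crop ~(270,345)) about to go under the corner, centred at x≈0.563 and aligned with the stand. I push straight, watching the force.

Request:
arm_command --targets '[[[-0.004, 0, 0, 0, 0, 0], [-0.004, 0, 0, 0, 0, 0], [-0.004, 0, 0, 0, 0, 0], [-0.004, 0, 0, 0, 0, 0], [-0.002, 0, 0, 0, 0, 0]]]'

```text
clock: 6.68
position: [0.5718, 0.1844, 0.0277]
ee_rot: [2.326, 2.112, -0.0]
force: [-0.1, 0.9, -0.9]
width: 0.216
gripper_force: 0.4
```

Request:
arm_command --targets '[[[-0.0015, 0, 0, 0, 0, 0], [-0.0015, 0, 0, 0, 0, 0]]]'

```text
clock: 6.92
position: [0.5715, 0.1818, 0.0277]
ee_rot: [-2.325, -2.112, -0.0]
force: [0.5, 1.7, 0.9]
width: 0.221
gripper_force: 0.4
```

Request:
arm_command --targets '[[[-0.0015, 0, 0, 0, 0, 0], [-0.0015, 0, 0, 0, 0, 0]]]'

```text
clock: 7.18
position: [0.5712, 0.1788, 0.0277]
ee_rot: [-2.325, -2.112, -0.0]
force: [0.5, 1.2, 0.3]
width: 0.216
gripper_force: 0.4
```

Request:
arm_command --targets '[[[-0.0015, 0, 0, 0, 0, 0], [-0.0015, 0, 0, 0, 0, 0]]]'

```text
clock: 7.42
position: [0.5709, 0.1757, 0.0277]
ee_rot: [2.325, 2.112, -0.0]
force: [-0.7, 0.9, 0.9]
width: 0.218
gripper_force: 0.4
```

Request:
arm_command --targets '[[[-0.0015, 0, 0, 0, 0, 0], [-0.0015, 0, 0, 0, 0, 0]]]'

```text
clock: 7.68
position: [0.5706, 0.1727, 0.0277]
ee_rot: [2.325, 2.112, -0.0]
force: [-0.2, 0.5, -0.2]
width: 0.218
gripper_force: 0.4
```

Request:
arm_command --targets '[[[-0.0015, 0, 0, 0, 0, 0], [-0.0015, 0, 0, 0, 0, 0]]]'

```text
clock: 7.92
position: [0.5704, 0.1697, 0.0277]
ee_rot: [2.325, 2.112, 0.0]
force: [0.2, 1.1, 0.4]
width: 0.216
gripper_force: 0.5
```

Request:
arm_command --targets '[[[-0.0015, 0, 0, 0, 0, 0], [-0.0015, 0, 0, 0, 0, 0]]]'

```text
clock: 8.18
position: [0.5701, 0.1667, 0.0277]
ee_rot: [2.326, 2.112, 0.0]
force: [-0.7, 0.1, 0.9]
width: 0.218
gripper_force: 0.5
```

Request:
arm_command --targets '[[[-0.0015, 0, 0, 0, 0, 0], [-0.0015, 0, 0, 0, 0, 0]]]'

```text
clock: 8.43
position: [0.5698, 0.1638, 0.0277]
ee_rot: [2.326, 2.112, 0.0]
force: [0.2, 0.3, 0.9]
width: 0.217
gripper_force: 0.5
```

Request:
arm_command --targets '[[[-0.0015, 0, 0, 0, 0, 0], [-0.0015, 0, 0, 0, 0, 0]]]'

```text
clock: 8.68
position: [0.5695, 0.1618, 0.0278]
ee_rot: [-2.324, -2.112, -0.002]
force: [0.6, 5.6, -1.7]
width: 0.216
gripper_force: 2.8
```

Request:
arm_command --targets '[[[0, 0, 0, 0, 0, 0], [0, 0, 0, 0, 0, 0]]]'

```text
clock: 8.93
position: [0.5695, 0.1617, 0.0278]
ee_rot: [-2.325, -2.112, -0.002]
force: [-0.1, 5.5, -0.9]
width: 0.22
gripper_force: 2.6
```

```bash
python3 look.py c 270 420 160 300
```

```text
8.925 [0.5695 0.1617 0.0278] [-2.325e+00 -2.112e+00 -2.000e-03] [-0.05  5.49 -0.91]
side wedge 148 [[533.0, 91.0], [598.0, 88.0], [602.0, 170.0], [537.0, 173.0]] plane [0.0566 0.0352 0.0047]
side deck 2001 [[366.0, -95.0], [564.0, -111.0], [580.0, 89.0], [382.0, 104.0]] plane [ 0.0015 -0.0035  0.0476]
scene wedge 58 [[568.0, 33.0], [590.0, 31.0], [602.0, 149.0], [580.0, 152.0]] plane [-0.2522  0.1298  0.0255]
scene deck 1176 [[365.0, -92.0], [568.0, -114.0], [590.0, 83.0], [387.0, 106.0]] plane [-0.0047 -0.0009  0.0477]
```

Force rose to a steady 5.5 N at y=0.162 (from about 0.7 N sliding), and the deck is still level, so the wedge is snug. Now I back off, rise, close the fingers and move over the corner.

Request:
arm_command --targets '[[[0.005, 0, 0, 0, 0, 0], [0.012, 0, 0, 0, 0, 0], [0.013, 0, 0, 0, 0, 0], [0, 0, -0.045, 0, 0, 0], [0, 0, -0.045, 0, 0, 0], [0, 0, 0, 0, 0, 0]]]'

```text
clock: 9.78
position: [0.5742, 0.193, 0.1214]
ee_rot: [2.323, 2.112, 0.009]
force: [0.2, 0.2, 0.3]
width: 0.215
gripper_force: 0.0
```

Request:
arm_command --targets '[[[-0.03, 0.0025, 0, 0, 0, 0], [-0.035, 0, 0, 0, 0, 0], [-0.035, 0, 0, 0, 0, 0], [-0.024, 0, 0, 0, 0, 0], [0, 0, 0, 0, 0, 0], [0, 0, 0, 0, 0, 0]]]' --jaw 0.0

```text
clock: 10.52
position: [0.5629, 0.0685, 0.1175]
ee_rot: [-2.324, -2.113, -0.001]
force: [-0.3, -0.4, 0.4]
width: 0.005
gripper_force: 0.0
```

```bash
python3 look.py d 230 420 170 310; python3 - <<'E'
import numpy as np,cv2
cv2.imwrite("pics/d2.png",cv2.resize(np.load("d_side.npz")["pixels"][180:310,240:400,::-1],None,fx=4,fy=4,interpolation=cv2.INTER_CUBIC))
E
```

```text
10.525 [0.5629 0.0685 0.1175] [-2.324e+00 -2.113e+00 -1.000e-03] [-0.28 -0.38  0.38]
side wedge 814 [[529.0, 62.0], [590.0, 56.0], [599.0, 150.0], [539.0, 156.0]] plane [0.032  0.0579 0.0049]
side deck 2707 [[366.0, -95.0], [564.0, -114.0], [583.0, 87.0], [385.0, 106.0]] plane [-0.0003 -0.0074  0.0476]
scene wedge 613 [[529.0, 34.0], [591.0, 28.0], [602.0, 151.0], [540.0, 156.0]] plane [-0.0351  0.1154  0.0048]
scene deck 1381 [[366.0, -71.0], [568.0, -94.0], [589.0, 86.0], [387.0, 109.0]] plane [-0.0039 -0.0107  0.0481]
```

View pics/d2.png

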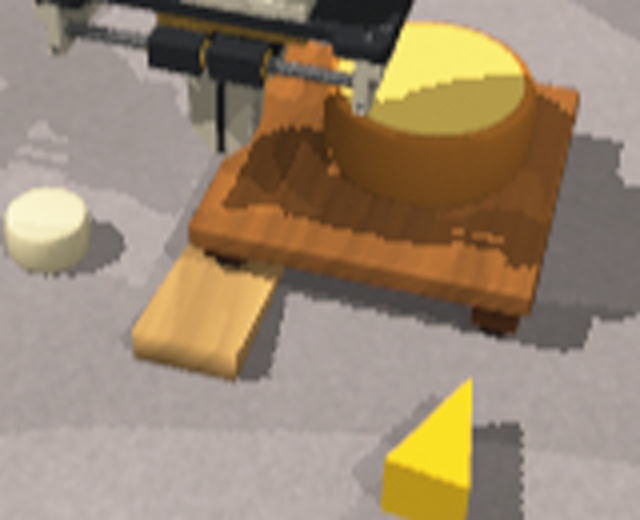

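The wedge is under the corner foot (crop 240,255), with its thick end at (185,365); the stand and the bystanders are unmoved. Now I press.

Request:
arm_command --targets '[[[0, 0, 0.022, 0, 0, 0], [0, 0, 0.018, 0, 0, 0], [0, 0, 0.005, 0, 0, 0], [0, 0, 0.002, 0, 0, 0], [0, 0, 0.001, 0, 0, 0], [0, 0, 0, 0, 0, 0]]]'

```text
clock: 11.38
position: [0.5632, 0.0671, 0.0701]
ee_rot: [2.325, 2.112, 0.001]
force: [-0.3, -0.7, -0.5]
width: 0.005
gripper_force: 0.0
```

Request:
arm_command --targets '[[[0, 0, 0.001, 0, 0, 0], [0, 0, 0.001, 0, 0, 0], [0, 0, 0, 0, 0, 0]]]'

```text
clock: 11.75
position: [0.5629, 0.067, 0.0677]
ee_rot: [-2.326, -2.112, 0.0]
force: [0.1, -0.1, 0.5]
width: 0.002
gripper_force: 0.0
```

Request:
arm_command --targets '[[[0, 0, 0.001, 0, 0, 0], [0, 0, 0.001, 0, 0, 0], [0, 0, 0, 0, 0, 0]]]'

```text
clock: 12.12
position: [0.5631, 0.0671, 0.0671]
ee_rot: [2.325, 2.111, 0.0]
force: [-5.8, -1.5, 17.2]
width: 0.01
gripper_force: 8.4
```

Request:
arm_command --targets '[[[0, 0, 0, 0, 0, 0], [0, 0, 0, 0, 0, 0], [0, 0, 0, 0, 0, 0], [0, 0, 0, 0, 0, 0]]]'

```text
clock: 12.62
position: [0.5631, 0.0671, 0.0671]
ee_rot: [2.325, 2.111, 0.0]
force: [-5.0, -2.2, 17.2]
width: 0.001
gripper_force: 8.3
```

```bash
python3 look.py e 230 420 170 310; python3 - <<'E'
import numpy as np,cv2
cv2.imwrite("pics/e2.png",cv2.resize(np.load("e_side.npz")["pixels"][180:310,240:400,::-1],None,fx=4,fy=4,interpolation=cv2.INTER_CUBIC))
E
```

```text
12.625 [0.5631 0.0671 0.0671] [2.325 2.111 0.   ] [-4.97 -2.16 17.17]
side wedge 806 [[529.0, 65.0], [589.0, 58.0], [600.0, 149.0], [539.0, 156.0]] plane [0.0354 0.0605 0.0044]
side deck 2178 [[366.0, -97.0], [565.0, -115.0], [583.0, 88.0], [384.0, 106.0]] plane [-0.0008 -0.0105  0.0477]
scene wedge 604 [[528.0, 35.0], [590.0, 29.0], [602.0, 150.0], [539.0, 156.0]] plane [-0.0302  0.1182  0.0039]
scene deck 1186 [[367.0, -97.0], [568.0, -115.0], [587.0, 88.0], [386.0, 107.0]] plane [-0.0049 -0.0059  0.0475]
```

View pics/e2.png

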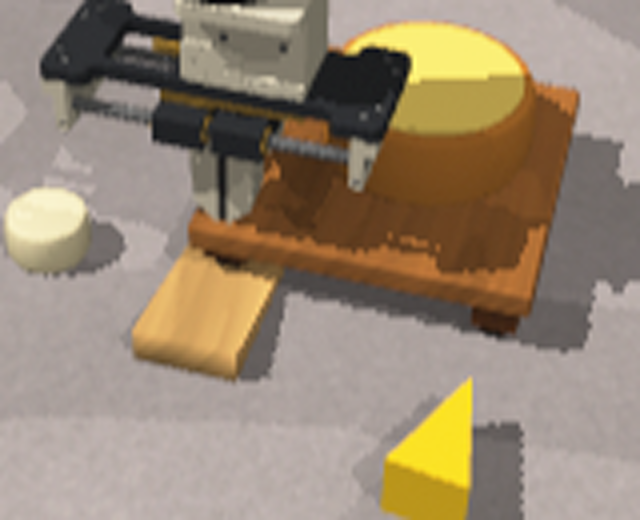

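The fingertips are on the corner above the wedge at a steady 17 N (crop ~(225,215)). The deck is level and nothing has shifted, so I'm handing in.

```bash
python3 -c "
from cell import arm
print(arm.sign_off())"
```

```text
the job is handed in; nothing more can be done
None
```

The wedge is snug under the short foot, and the stand is level and firm to within what the cameras and force readings show. I handed the job in at about 12.6 s with the fingertips still pressing that corner at about 17 N.

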